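# Turn off the hob and hold the kettle clear of it

## Robot

A 6-joint arm with a two-finger parallel gripper is mounted at the origin on the work surface. World frame = base frame: x ahead of the robot, y to its left, z up, the work surface at z = 0. Lengths are in m, angles in rad, forces in N, time in s.
With the tool pointing down it reaches from about 0.4 to 0.925 m from the base axis. Payload 12.5 kg.
Tool frame: the origin (TCP) lies between the finger pads; the fingertips stand 25 mm ahead of it and the grasp point (between the pads) lies 6 mm ahead of it; z points along the fingers, y is the line along which they close (so a half turn about z gives the same grasp; the last joint's range is limited). The gripper opens to 95 mm and grips with 3 to 60 N. Pads are 20 mm wide; open, the fingers measure 119 mm over their backs; the gripper's body (75 mm by 180 mm) begins 59 mm behind the grasp point.
Start: joints at [-1.209, 0.491, 1.559, -0, 1.092, -0.106], TCP at [0.282, -0.558, 0.24] pointing down, gripper open.
Joint ranges: [-3.1, 3.1], [-0.84, 2.19], [0.05, 2.79], [-1.13, 4.28], [0.06, 2.93], [-2.69, 2.69]. Speed limits (rad/s): [2.22, 2.22, 2.79, 3.14, 3.14, 3.14].

## Interface

Orientations are given as a unit quaternion [x, y, z, w].
In Python, from plant import robot, get_image, ticket gives the robot as it stands.
- The arm moves only by the shell command python3 -m jog 'ROWS' [FORCE]. ROWS is JSON, a list of rows, each an object with "claw": the opening, from -1 (shut) to 1 (fully open); "delta_pos": the shift along the tool's x, y, z in mm, a list of three; "roll": the turn about the tool's z in rad. In form: [{"claw": claw, "delta_pos": [tx, ty, tz], "roll": roll}, ...]. A call has 1 to 8 rows; each row is the pose to reach, as a shift and turn from the pose commanded when the call began, along the tool's axes at that moment; what a row does not reach only later rows make up. A row lasts 1/8 s, in which the tool goes at most 62.5 mm and 10.7 degrees, less where a joint would pass 70% of its speed; a pose out of reach is approached as far as the arm can. A call with a gripper value outside its range is refused whole. The fingers move at their own pace and stop on an object; FORCE is the grip in N (left out, the last holds). Time passes only in rows, so rows that repeat a pose let the fingers close. It gives the time, the measured TCP pose, the force, the opening and the grip force at its end, in the units of the state.
- robot.get_state(): the state, without advancing time (a new reading comes with each control period).
- get_image(name): name is "side" or "top" or "wrist"; returns a dict with "img" (384x512x3 uint8, red, green, blue), "range_z" (384x512 float32, m along the optical axis (not along the pixel's ray), 0 where there is no reading), "camera_matrix" (3x3 intrinsics, pixels), "k1" (the pictures are not rectified: a ray, as slopes to the right and down, at radius r is drawn at 1 + k1 r^2 times it, then the intrinsics apply), "extrinsics" (4x4, takes a point from camera to world coordinates). Camera axes: x right, y down, z forward; pixel columns grow to the right and rows downward; lengths in m; the calibration is good to about 2 mm. A picture is of the moment at which its call begins.
- ticket.hand_in(): hands the job in; it is judged then, once.
The state is a dict: "time": time; "joint_positions": joint angles; "joint_vel": joint speeds; "tau": joint torques, N m; "eef_pos": TCP position; "eef_rot": TCP orientation; "ft_force": force on the tool from outside, world axes, zero at the start; "torque": the same for the moment, N m; "grip_width": opening from 0.0 (shut) to 1.0 (fully open); "gripper_force": force on a finger pad.
Only numpy, scipy, OpenCV 4.12 (cv2) and the standard library are available. Lean on these libraries where they do the work, as an engineer would, in place of code of your own. Each camera call takes 0.05 s, during which the arm holds its last target. There are 200 camera calls.

## Task

The kettle has boiled: turn the hob's heat knob anticlockwise all the way to its stop (off), then take the kettle by its overhead handle, lift it straight up about 8 cm off the glass, and finish while still holding it there over its ring, level and still in the gripper. Do not tip the kettle, and leave the other things on the counter where they are.

Things in the scene. Friction and masses are not known exactly. Their poses are not given: they have to be found in the camera images.
- hob: Portable hob standing fixed on the counter: black glass top on an aluminium case, 364 mm deep (its x) by 294 mm wide (its y), glass top 55 mm above the counter. Origin: centre of its underside, on the counter. Its -x edge, with the knob, is the front, roughly towards the robot; its place and yaw vary.
- ring (a point): Centre of the white ring (176 mm wide) on the glass on which the kettle stands: on the glass surface, 50 mm behind (+x of) the hob's centre, 175 mm from the knob's axis.
- heat_knob (a joint): Angle of the heat knob in rad: 0 = off (the anticlockwise end stop, seen from above), growing clockwise up to 4.7 (hottest). It starts anywhere from 0.9 to 2.3, stays where it is left and turns easily (about 0.05 N m). At 0 its bar lies along the hob's x and the white mark on its top (on one half of the bar only) points to the large white dot at the hob's front edge.
- heat_knob_grip (a point): Grip point of the black knob: on its vertical axis, 37 mm above the glass (92 mm above the counter). The knob's bar is 42 mm long, 14 mm thick and stands from 12 to 44 mm above the glass; it turns with the knob, and this point's x axis runs along the bar. The axis stands 125 mm in front of (-x of) the hob's centre.
- kettle: Brass kettle, 146 mm wide, with a copper lid, a short spout towards its +x and a fixed wooden hoop handle overhead; 0.5 to 0.8 kg, balanced under the middle of the handle. Loose, standing on the ring within 16 mm, any yaw. Origin: centre of its underside; z up.
- kettle_handle (a point): Middle of the kettle's handle: a level wooden bar 88 mm long along the kettle's x, 18 mm thick across (y) and 16 mm high, its centre 158 mm above the kettle's underside (213 mm above the counter at the start). Brass uprights (8 mm) rise at both ends, 80 to 124 mm apart; 38 mm of free height lies between the bar and the lid's knob. This point's x axis runs along the bar.
- mug: White ceramic mug, 80 mm wide, 90 mm high, with a handle, beside the hob. A loose bystander; origin: centre of its underside.
- spatula: Wooden-handled spatula about 250 mm long, lying on the counter beside the hob. A loose bystander; origin: at its underside, near its middle.
- tea_tin: Green tin, 72 mm wide, 110 mm high. A loose bystander; origin: centre of its underside.
- sugar_jar: White ceramic jar with a wooden lid, 80 mm wide, 110 mm high. A loose bystander; origin: centre of its underside.
- soap: Amber bottle with a black cap, 64 mm wide, 150 mm high. A loose bystander; origin: centre of its underside.
- trivet: Round cork mat, 150 mm wide, 12 mm thick, flat on the counter. A loose bystander; origin: centre of its underside.
- bowl: Blue ceramic bowl, 120 mm wide, 50 mm high. A loose bystander; origin: centre of its underside.
Things that resemble listed ones, but are neither listed nor needed, are in the scene too. Leave any purple or red look-alike of the kettle alone.

How it is judged:
On the way, in this order (a step that is already met when the one before it is completed fails the run):
1. the heat knob is at its off stop while the kettle still stands on its ring (value of joint heat_knob below 0.12 rad and z of kettle in the frame of hob below 0.063 m and horizontal distance between kettle and ring below 0.06 m), for 0.2 s.
2. the kettle is lifted clear of the glass, over its ring, level, in the fingers (z of kettle in the frame of hob between 0.105 and 0.185 m and horizontal distance between kettle and ring below 0.07 m and angle between kettle's own z axis and vertical below 0.12 rad and contact force between kettle and the fingers above 2 N), for 0.2 s.
At the end, for the whole second after the job is handed in: The knob is off (within 0.12 rad of its stop); the kettle is in the fingers (contact over 2 N), not touching the hob, its underside 50 to 130 mm above the glass and its centre within 70 mm of the ring's centre sideways, tilted less than 0.12 rad and still (under 0.03 m/s and 0.25 rad/s) (all of step 2 and value of joint heat_knob below 0.12 rad and contact force between kettle and hob below 0.2 N and linear speed of kettle below 0.03 m/s and angular speed of kettle below 0.25 rad/s); the arm keeps its last pose, push and grip.
It fails at once if the kettle is tipped by more than 0.35 rad (angle between kettle's own z axis and vertical above 0.35 rad).
It fails at once if another thing on the counter is moved by more than 25 mm (distance of any of mug, spatula, tea_tin, sugar_jar, soap, trivet, bowl from where it was at the start of the episode above 0.025 m).
It also fails if it takes over 58 s, if anything falls off the work surface, if the arm or the gripper's body presses on something with over 40 N, if the wrist force passes 120 N, or if a joint passes its speed limit or range.

## Working session

There is one attempt and no reset: what is moved stays moved. The work goes in short steps, Python scripts to look and compute and a shell command to move; the robot and the scene stay as the last step left them, time stands still between calls to the robot, and variables do not carry over. Pictures are saved under pics/ and viewed, at most 10 in all, crops included, and the job is handed in when it is done.

```bash
mkdir -p pics; ls
python3 - <<'E'
from plant import robot,get_image
import cv2,numpy as np
s=robot.get_state();print({k:np.round(v,3) for k,v in s.items()})
for n in("top","side"):
    d=get_image(n);cv2.imwrite(f"pics/{n}0.png",d["img"][:,:,::-1]);np.savez(f"{n}0.npz",**d)
    print(n,d["camera_matrix"],d["k1"],np.round(d["extrinsics"],3))
E
```

```text
pics
{'time': np.float64(0.0), 'joint_positions': array([-1.209,  0.492,  1.559,  0.   ,  1.092, -0.106]), 'joint_vel': array([ 0.   , -0.   , -0.   , -0.001,  0.001, -0.002]), 'tau': array([ 2.0000e-03, -6.1264e+01, -2.5818e+01,  6.9000e-02,  4.8000e-02,
       -0.0000e+00]), 'eef_pos': array([ 0.282, -0.558,  0.239]), 'eef_rot': array([ 0.973,  0.232, -0.   , -0.001]), 'ft_force': array([ 0.184, -0.064, -0.294]), 'torque': array([ 0.001, -0.026,  0.018]), 'gripper_force': np.float64(0.0), 'grip_width': np.float64(0.999)}
top [[371.81125244   0.         256.69342106]
 [  0.         371.81125244 191.3562905 ]
 [  0.           0.           1.        ]] -0.11617576240901367 [[-0.022 -0.995  0.098  0.364]
 [-0.999  0.024  0.023 -0.01 ]
 [-0.025 -0.098 -0.995  1.596]
 [ 0.     0.     0.     1.   ]]
side [[379.03620513   0.         260.83763008]
 [  0.         379.03620513 189.89911213]
 [  0.           0.           1.        ]] -0.1195280705926333 [[-0.947 -0.24   0.212  0.242]
 [-0.32   0.746 -0.584  0.719]
 [-0.018 -0.621 -0.783  1.081]
 [ 0.     0.     0.     1.   ]]
```

View pics/top0.png

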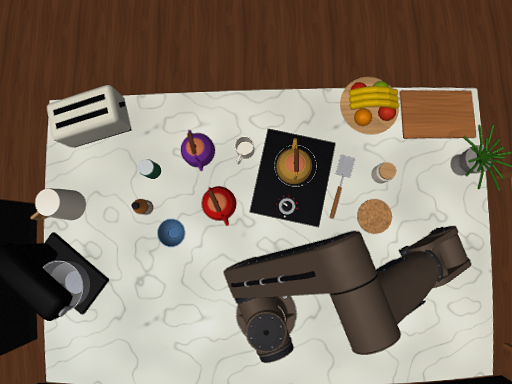

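View pics/side0.png

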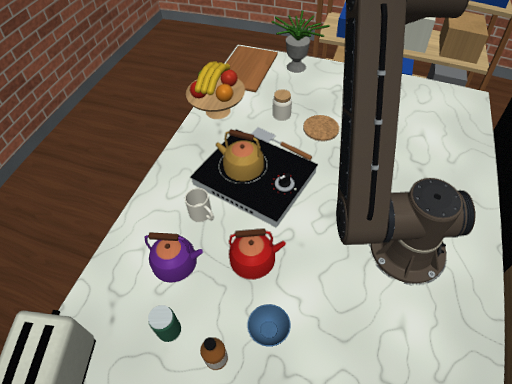

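The top view shows the hob centred near (293,178), the brass kettle on its ring at (295,165) with its handle nearly along the image's vertical, and the knob at (287,206). The side view shows the kettle at (243,158) and the knob at (285,183). I'll measure the hob, knob and handle next.

```bash
cat > h.py <<'E'
import cv2,numpy as np
def ray(d,px):
    K=d["camera_matrix"];k=float(d["k1"]);p=np.atleast_2d(np.asarray(px,float))
    n=cv2.undistortPoints(p[:,None],K,np.array([k,0,0,0,0.]))[:,0]
    E=d["extrinsics"];v=np.c_[n,np.ones(len(n))]@E[:3,:3].T
    return E[:3,3],v
def onplane(d,px,z):
    o,v=ray(d,px);return o+v*((z-o[2])/v[:,2])[:,None]
def project(d,P):
    E=np.linalg.inv(d["extrinsics"]);c=np.atleast_2d(P)@E[:3,:3].T+E[:3,3];s=c[:,:2]/c[:,2:]
    s=s*(1+float(d["k1"])*(s**2).sum(1,keepdims=True));K=d["camera_matrix"]
    return s*[K[0,0],K[1,1]]+K[:2,2]
E
python3 - <<'E'
from h import *
d=np.load("top0.npz");im=d["img"]
roi=np.zeros(im.shape[:2],np.uint8);roi[122:232,240:345]=1
m=((im.max(2)<60)&(roi>0)).astype(np.uint8)
n,l,st,c=cv2.connectedComponentsWithStats(m);i=1+st[1:,4].argmax();m=(l==i).astype(np.uint8)
ct=max(cv2.findContours(m,0,2)[0],key=cv2.contourArea)
P=onplane(d,ct[:,0],0.055)[:,:2]
r=cv2.minAreaRect((P*1000).astype(np.float32));print("hob",r)
b=cv2.boxPoints(r);print(b)
c0=np.array(r[0])/1000
for a in np.arange(4)*90:
    t=np.radians(r[2]+a);
    if np.cos(t)>.7: x=np.array([np.cos(t),np.sin(t)]);print("yaw",t)
print("ring",c0+.05*x,"knob",c0-.125*x)
hsv=cv2.cvtColor(im,cv2.COLOR_RGB2HSV)
for nm,f in(("top",(270,135,325,225)),):
    x0,y0,x1,y1=f;cv2.imwrite("pics/crop0.png",cv2.resize(im[y0:y1,x0:x1,::-1],None,fx=6.5,fy=6.5,interpolation=cv2.INTER_CUBIC))
E
```

```text
hob ((574.3624877929688, -126.531494140625), (289.1631774902344, 359.2399597167969), 76.36392211914062)
[[ 365.71982  -224.69157 ]
 [ 714.83374  -309.38385 ]
 [ 783.0051    -28.371414]
 [ 433.89124    56.32086 ]]
yaw 6.0451908511002195
ring [ 0.62295312 -0.1383192 ] knob [ 0.45288589 -0.09706223]
```

View pics/crop0.png

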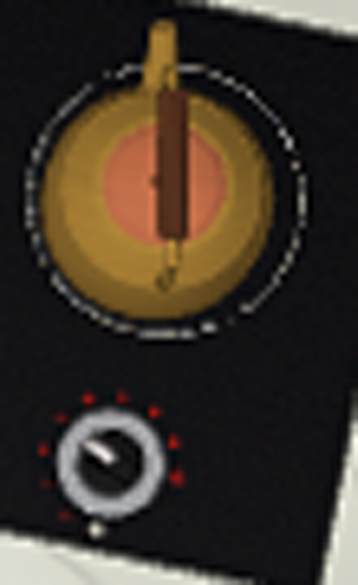

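The crop shows the handle bar from (172,90) to (172,238) and the spout to the top. The knob's white mark runs from the centre (110,461) to (85,443), and the off dot is at (96,530), so the knob is about 2 rad clockwise of off.

Run:
```python
from h import *
d=np.load("top0.npz");im=d["img"];f=lambda x,y:(x/6.5+270-.4,y/6.5+135-.4)
a,b=onplane(d,[f(84,442),f(116,462)],.099)[:,:2];v=a-b;print("mark deg",np.degrees(np.arctan2(v[1],v[0])),a,b)
print("skirt",onplane(d,[f(110,461)],.065)[:,:2], "dot",onplane(d,[f(96,530)],.055)[:,:2])
print("ring",onplane(d,[f(166,200)],.055)[:,:2])
hsv=cv2.cvtColor(im,cv2.COLOR_RGB2HSV)
sub=im[140:175,288:304].astype(int)
m=((sub.sum(2)<190)&(sub[:,:,0]>sub[:,:,2]+25)).astype(np.uint8)
n,l,st,c=cv2.connectedComponentsWithStats(m);i=1+st[1:,4].argmax()
ys,xs=np.where(l==i);print(st[i])
P=onplane(d,np.c_[xs+288,ys+140],.219)[:,:2]
r=cv2.minAreaRect((P*1000).astype(np.float32));print("handle top",r,P.mean(0))
w,V=np.linalg.eigh(np.cov(P.T));print(np.degrees(np.arctan2(V[1,1],V[0,1])))
# side view
d=np.load("side0.npz");im=d["img"];cv2.imwrite("pics/side_crop.png",cv2.resize(im[120:225,185:325,::-1],None,fx=5.5,fy=5.5,interpolation=cv2.INTER_CUBIC))
h=P.mean(0)
print("proj handle ends",project(d,[[h[0]+.044,h[1],.213],[h[0]-.044,h[1],.213]]),"crop",(project(d,[[h[0]+.044,h[1],.213],[h[0]-.044,h[1],.213],[.453,-.097,.099]])-[185,120])*5.5)
```

```text
mark deg 56.4922115113021 [ 0.46361336 -0.07833634] [ 0.45072375 -0.09780467]
skirt [[ 0.4534207  -0.09602776]] dot [[ 0.41026555 -0.08642798]]
ring [[ 0.62151366 -0.13774042]]
[  6   6  10  26 121]
handle top ((620.0157470703125, -137.64027404785156), (33.87893295288086, 95.37774658203125), 88.0449447631836) [ 0.61763506 -0.12916095]
175.47038600395547
proj handle ends [[227.79606922 131.79502329]
 [252.55586415 137.26705073]] crop [[235.37838072  64.87262812]
 [371.55725285  94.96877903]
 [544.13462516 304.40984645]]
```

View pics/side_crop.png

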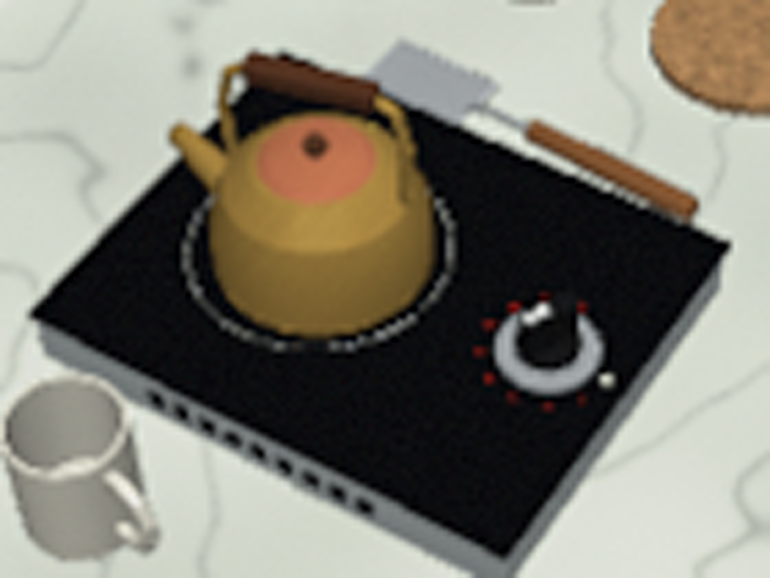

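The side crop agrees with the top view: the kettle's handle lies along its spout line, at (245..378, 60..100), and the knob is at (548,340) with its mark towards the kettle's left. I'll move above the knob with the tool's x along its bar.

```bash
python3 -m jog '[{"claw":1,"delta_pos":[361,-335,0],"roll":-0.53},{"claw":1,"delta_pos":[361,-335,0],"roll":-0.53},{"claw":1,"delta_pos":[361,-335,0],"roll":-0.53},{"claw":1,"delta_pos":[361,-335,0],"roll":-0.53},{"claw":1,"delta_pos":[361,-335,0],"roll":-0.53},{"claw":1,"delta_pos":[361,-335,0],"roll":-0.53},{"claw":1,"delta_pos":[361,-335,0],"roll":-0.53},{"claw":1,"delta_pos":[361,-335,0],"roll":-0.53}]'
python3 -m jog '[{"claw":0.2,"delta_pos":[0,0,0],"roll":0},{"claw":0.2,"delta_pos":[0,0,0],"roll":0},{"claw":0.2,"delta_pos":[0,0,0],"roll":0},{"claw":0.2,"delta_pos":[0,0,0],"roll":0}]'
python3 - <<'E'
from h import *
from plant import robot,get_image
s=robot.get_state();print(s["time"],s["eef_pos"],s["eef_rot"],s["joint_positions"],s["grip_width"])
d=get_image("wrist");np.savez("w1.npz",**d);cv2.imwrite("pics/w1.png",d["img"][:,:,::-1])
print(np.round(d["extrinsics"],3))
E
```

```text
time: 1.1
eef_pos: [0.4533, -0.094, 0.2396]
eef_rot: [0.878, 0.479, -0.0, 0.0]
ft_force: [0.6, -0.1, 0.7]
grip_width: 1.003
gripper_force: 0.0
time: 1.6
eef_pos: [0.4528, -0.0971, 0.2396]
eef_rot: [0.879, 0.478, -0.0, 0.0]
ft_force: [-0.5, 0.2, 0.3]
grip_width: 0.638
gripper_force: 0.0
1.6 [ 0.45275949 -0.09707352  0.23955107] [ 8.78552649e-01  4.77645515e-01 -7.28844912e-05  7.89365095e-06] [-3.53944283e-01  2.61643606e-01  1.93963335e+00 -1.48669377e-04
  9.40399821e-01  2.20994093e-01] 0.6384722881378926
[[ 0.84  -0.526 -0.134  0.489]
 [-0.543 -0.814 -0.206 -0.038]
 [-0.001  0.246 -0.969  0.385]
 [ 0.     0.     0.     1.   ]]
```

View pics/w1.png

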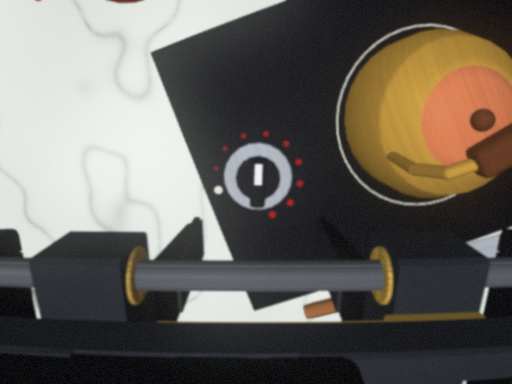

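The wrist view shows the knob at (258,176) with its mark vertical, so the bar is aligned with the tool's x. The kettle's handle is at (495,150).

Run:
```python
from h import *
d=np.load("w1.npz");im=d["img"]
g=im[135:225,215:305].astype(int);m=((g.max(2)-g.min(2)<30)&(g.mean(2)>110)&(g.mean(2)<225)).astype(np.uint8)
n,l,st,c=cv2.connectedComponentsWithStats(m);i=1+st[1:,4].argmax();ct=max(cv2.findContours((l==i).astype(np.uint8),0,2)[0],key=cv2.contourArea)
e=cv2.fitEllipse(ct);print(e);cen=np.array(e[0])+[215,135]
for z in(.063,.067):print(onplane(d,[cen],z))
w=(g.min(2)>225).astype(np.uint8);n,l,st,c=cv2.connectedComponentsWithStats(w);print(st[1:],c[1:]+[215,135])
P=onplane(d,[(258.5,164),(258,186)],.099)[:,:2];v=P[0]-P[1];print(P,np.degrees(np.arctan2(v[1],v[0])))
o,v=ray(d,[cen]);print(im.shape)
```

```text
((42.42913818359375, 40.856201171875), (65.936767578125, 67.15119171142578), 91.08781433105469)
[[ 0.45178501 -0.09264055  0.063     ]]
[[ 0.45224876 -0.09196416  0.067     ]]
[[41 30  5 19 93]
 [ 0 86  2  4  5]] [[258.         174.19354839]
 [215.2        222.8       ]]
[[ 0.46245721 -0.07824427]
 [ 0.451412   -0.09448791]] 55.78543328533951
(384, 512, 3)
```

```bash
python3 -m jog '[{"claw":0.2,"delta_pos":[2,-1,50],"roll":0},{"claw":0.2,"delta_pos":[2,-1,90],"roll":0},{"claw":0.2,"delta_pos":[2,-1,120],"roll":0},{"claw":0.2,"delta_pos":[2,-1,139],"roll":0},{"claw":0.2,"delta_pos":[2,-1,139],"roll":0},{"claw":-1,"delta_pos":[2,-1,139],"roll":0},{"claw":-1,"delta_pos":[2,-1,139],"roll":0},{"claw":-1,"delta_pos":[2,-1,139],"roll":0}]' 15
python3 -m jog '[{"claw":-1,"delta_pos":[0,0,0],"roll":0},{"claw":-1,"delta_pos":[0,0,0],"roll":-0.1},{"claw":-1,"delta_pos":[0,0,0],"roll":-0.25},{"claw":-1,"delta_pos":[0,0,0],"roll":-0.4}]'
```

```text
time: 2.65
eef_pos: [0.4535, -0.0939, 0.1012]
eef_rot: [0.878, 0.478, 0.0, 0.0]
ft_force: [0.7, -0.3, 0.1]
grip_width: 0.34
gripper_force: 0.0
time: 3.15
eef_pos: [0.4527, -0.0937, 0.1008]
eef_rot: [0.764, 0.645, -0.0, -0.0]
ft_force: [-3.6, -0.9, 5.8]
grip_width: 0.146
gripper_force: 15.0
```

The bar is gripped at about 14 mm. I'll carry on turning.

```bash
python3 -m jog '[{"claw":-1,"delta_pos":[0,0,0],"roll":-0.18},{"claw":-1,"delta_pos":[0,0,0],"roll":-0.36},{"claw":-1,"delta_pos":[0,0,0],"roll":-0.54},{"claw":-1,"delta_pos":[0,0,0],"roll":-0.72},{"claw":-1,"delta_pos":[0,0,0],"roll":-0.9},{"claw":-1,"delta_pos":[0,0,0],"roll":-1.08},{"claw":-1,"delta_pos":[0,0,0],"roll":-1.26},{"claw":-1,"delta_pos":[0,0,0],"roll":-1.4}]'
python3 -m jog '[{"claw":-1,"delta_pos":[0,0,0],"roll":-0.06},{"claw":-1,"delta_pos":[0,0,0],"roll":-0.12},{"claw":-1,"delta_pos":[0,0,0],"roll":-0.12}]'
python3 -c "
from plant import robot;s=robot.get_state();print(s['torque'],s['eef_rot'],s['joint_positions'])"
```

```text
time: 4.15
eef_pos: [0.4513, -0.0945, 0.1008]
eef_rot: [0.168, 0.986, -0.001, -0.002]
ft_force: [-13.7, -15.5, 10.1]
grip_width: 0.147
gripper_force: 15.0
time: 4.53
eef_pos: [0.4512, -0.0946, 0.1008]
eef_rot: [0.111, 0.994, -0.0, -0.002]
ft_force: [-15.3, -14.1, 9.5]
grip_width: 0.15
gripper_force: 15.1
[-2.62589647  2.47927184 -0.2425275 ] [ 1.11124849e-01  9.93804273e-01 -4.54279028e-04 -2.03188223e-03] [-0.34907269  0.48125722  2.08989252 -0.00338759  0.57418107 -1.69431106]
```

```bash
python3 -m jog '[{"claw":-1,"delta_pos":[0,0,0],"roll":-0.06},{"claw":-1,"delta_pos":[0,0,0],"roll":-0.06},{"claw":-1,"delta_pos":[0,0,0],"roll":-0.06}]'
python3 -c "
from plant import robot;s=robot.get_state();print(s['torque'],s['eef_rot'],s['joint_positions'])"
python3 -m jog '[{"claw":0.2,"delta_pos":[0,0,0],"roll":0},{"claw":0.2,"delta_pos":[0,0,0],"roll":0},{"claw":0.2,"delta_pos":[0,0,0],"roll":0},{"claw":0.2,"delta_pos":[0,0,-50],"roll":0},{"claw":0.2,"delta_pos":[0,0,-110],"roll":0},{"claw":0.2,"delta_pos":[0,0,-160],"roll":0},{"claw":0.2,"delta_pos":[0,0,-190],"roll":0},{"claw":0.2,"delta_pos":[0,0,-190],"roll":0}]'
python3 - <<'E'
from h import *
from plant import robot,get_image
s=robot.get_state();print(s["time"],s["eef_pos"],s["eef_rot"],s["joint_positions"],s["ft_force"])
for n in("wrist","top","side"):
    d=get_image(n);np.savez(n+"2.npz",**d);cv2.imwrite(f"pics/{n}2.png",d["img"][:,:,::-1])
E
```

```text
time: 4.9
eef_pos: [0.451, -0.0945, 0.1007]
eef_rot: [0.082, 0.997, -0.0, -0.002]
ft_force: [-14.7, -14.5, 10.2]
grip_width: 0.158
gripper_force: 15.7
[-2.55936781  2.59671829 -0.38367908] [ 8.18395305e-02  9.96642751e-01 -2.59407394e-04 -2.33458559e-03] [-0.34909668  0.48127293  2.09018167 -0.00318917  0.57450694 -1.75334926]
time: 5.9
eef_pos: [0.4538, -0.0938, 0.2925]
eef_rot: [0.082, 0.997, -0.001, 0.002]
ft_force: [0.4, 0.9, -0.1]
grip_width: 0.6
gripper_force: 0.0
5.9 [ 0.45382646 -0.09384108  0.29249682] [ 8.16323969e-02  9.96660155e-01 -5.69370818e-04  2.08855274e-03] [-3.46585906e-01  1.99058773e-01  1.86494311e+00 -6.33185703e-06
  1.07326122e+00 -1.75393217e+00] [ 0.36615188  0.88224777 -0.08556507]
```

View pics/wrist2.png

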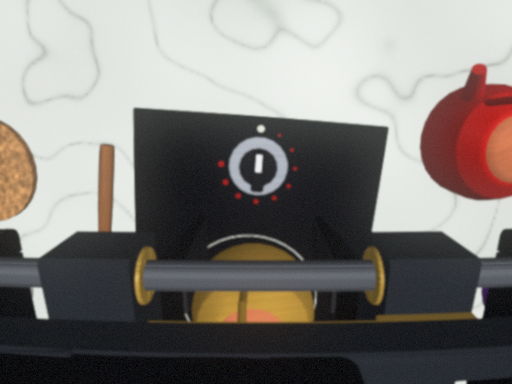

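The wrist view shows the knob's mark at (259,163) pointing to the white dot at (261,128), so the knob is at off. Next I check its angle and measure the handle again.

Run:
```python
from h import *
d=np.load("wrist2.npz");im=d["img"]
g=im[145:185,240:280].astype(int);w=(g.min(2)>215).astype(np.uint8);n,l,st,c=cv2.connectedComponentsWithStats(w)
k=np.argmin(np.abs(c[1:]-[19,18]).sum(1))+1;ys,xs=np.where(l==k);P=onplane(d,np.c_[xs+240,ys+145],.099)[:,:2]
V=np.linalg.eigh(np.cov(P.T))[1][:,1];print("mark axis",st[k],np.degrees(np.arctan2(V[1],V[0]))%180,"off=166.4")
d=np.load("side2.npz");im=d["img"];cv2.imwrite("pics/s2c.png",np.vstack([cv2.resize(im[110:190,190:310,::-1],(780,300*780//780),interpolation=cv2.INTER_CUBIC),cv2.resize(np.load("top2.npz")["img"][130:190,240:360,::-1],(780,300),interpolation=cv2.INTER_CUBIC)]))
```

```text
mark axis [16 10  6 17 70] 166.7818582301117 off=166.4
```

View pics/s2c.png

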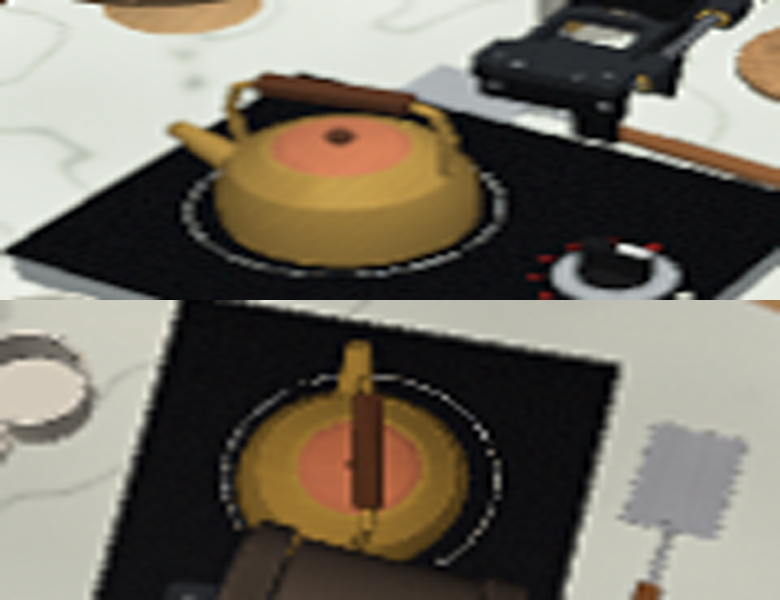

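The crop shows the handle bar in the top panel from (368,395) to (366,508) and in the side panel from (262,86) to (412,101). The kettle hasn't moved.

Run:
```python
from h import *
t=np.load("top2.npz");s=np.load("side2.npz")
tp=np.array([(368,395),(366,508)])/[6.5,5]+[240,130]-.4;sp=np.array([(260,87),(413,101)])/[6.5,3.75]+[190,110]-.4
P=onplane(t,tp,.219)[:,:2];v=P[0]-P[1];print("top",P,P.mean(0),np.degrees(np.arctan2(v[1],v[0])))
Q=onplane(s,sp,.215)[:,:2];v=Q[0]-Q[1];print("side",Q,Q.mean(0),np.degrees(np.arctan2(v[1],v[0])))
for a,b in zip(tp,sp):
    o1,v1=ray(t,[a]);o2,v2=ray(s,[b]);A=np.c_[v1[0],-v2[0]];k=np.linalg.lstsq(A,o2-o1,rcond=None)[0];print(o1+k[0]*v1[0],o2+k[1]*v2[0])
```

```text
top [[ 0.43215087 -0.12286629]
 [ 0.34887158 -0.11920741]] [ 0.39051123 -0.12103685] -2.5156731620399895
side [[ 0.65307165 -0.12445057]
 [ 0.57220152 -0.1310689 ]] [ 0.61263659 -0.12775973] 4.678603876527038
[ 0.42763153 -0.11535825  0.31022345] [ 0.60698123 -0.02986264  0.31207207]
[ 0.35003297 -0.11074862  0.32520375] [ 0.53335531 -0.03104582  0.31685096]
```

Run:
```python
from h import *
t=np.load("top2.npz");s=np.load("side2.npz")
tp=np.array([(368,95),(366,208)])/[6.5,5]+[240,130]-.4;sp=np.array([(260,87),(413,101)])/[6.5,3.75]+[190,110]-.4
P=onplane(t,tp,.219)[:,:2];v=P[0]-P[1];print("top",P,P.mean(0),np.degrees(np.arctan2(v[1],v[0])))
for a,b in zip(tp,sp):
    o1,v1=ray(t,[a]);o2,v2=ray(s,[b]);A=np.c_[v1[0],-v2[0]];k=np.linalg.lstsq(A,o2-o1,rcond=None)[0];print(o1+k[0]*v1[0],o2+k[1]*v2[0])
```

```text
top [[ 0.65795509 -0.13033596]
 [ 0.57196524 -0.12623421]] [ 0.61496017 -0.12828508] -2.730966212626023
[ 0.6604045  -0.13134235  0.20752839] [ 0.65692891 -0.13236653  0.20687614]
[ 0.57184332 -0.12616581  0.21980703] [ 0.57043745 -0.12652668  0.21962522]
```

```bash
python3 -m jog '[{"claw":0.3,"delta_pos":[-60,-3,0],"roll":-0.04},{"claw":0.3,"delta_pos":[-115,-5,0],"roll":-0.08},{"claw":0.3,"delta_pos":[-150,-7,0],"roll":-0.11},{"claw":0.3,"delta_pos":[-165,-8,0],"roll":-0.11},{"claw":0.3,"delta_pos":[-165,-8,0],"roll":-0.11},{"claw":0.3,"delta_pos":[-165,-8,0],"roll":-0.11}]'
python3 - <<'E'
from h import *
from plant import robot,get_image
s=robot.get_state();print(s["eef_pos"],s["eef_rot"])
d=get_image("wrist");np.savez("w3.npz",**d);cv2.imwrite("pics/w3.png",d["img"][:,:,::-1])
E
```

```text
time: 6.8
eef_pos: [0.614, -0.1284, 0.2898]
eef_rot: [0.027, 1.0, 0.0, -0.001]
ft_force: [-0.7, -0.5, 0.6]
grip_width: 0.647
gripper_force: 0.0
[ 0.61402981 -0.12840463  0.28975091] [ 2.68986968e-02  9.99637815e-01  1.95376334e-04 -8.13019321e-04]
```

View pics/w3.png

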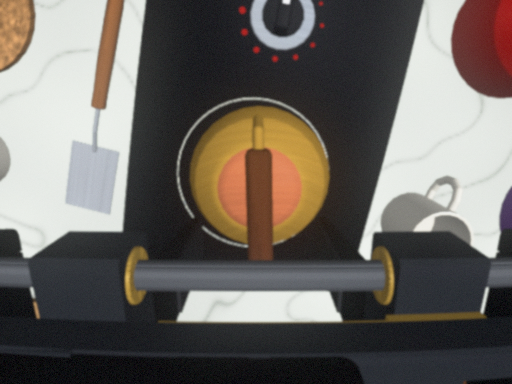

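The wrist view shows the handle bar from (258,150) to (260,260), centred between the fingers and parallel to the pads. I'll go down, close and lift gently.

```bash
python3 -m jog '[{"claw":0.3,"delta_pos":[0,0,30],"roll":0},{"claw":0.3,"delta_pos":[0,0,55],"roll":0},{"claw":0.3,"delta_pos":[0,0,71],"roll":0},{"claw":0.3,"delta_pos":[0,0,71],"roll":0},{"claw":-1,"delta_pos":[0,0,71],"roll":0},{"claw":-1,"delta_pos":[0,0,71],"roll":0},{"claw":-1,"delta_pos":[0,0,71],"roll":0},{"claw":-1,"delta_pos":[0,0,71],"roll":0}]' 35
python3 -m jog '[{"claw":-1,"delta_pos":[0,0,0],"roll":0},{"claw":-1,"delta_pos":[0,0,0],"roll":0},{"claw":-1,"delta_pos":[0,0,-3],"roll":0},{"claw":-1,"delta_pos":[0,0,-8],"roll":0},{"claw":-1,"delta_pos":[0,0,-14],"roll":0},{"claw":-1,"delta_pos":[0,0,-20],"roll":0},{"claw":-1,"delta_pos":[0,0,-20],"roll":0}]'
```

```text
time: 7.85
eef_pos: [0.6148, -0.1287, 0.2199]
eef_rot: [0.027, 1.0, -0.0, 0.0]
ft_force: [-0.3, 0.7, -0.4]
grip_width: 0.289
gripper_force: 0.0
time: 8.72
eef_pos: [0.6149, -0.1287, 0.2403]
eef_rot: [0.027, 1.0, -0.0, 0.001]
ft_force: [-0.6, -0.7, -7.9]
grip_width: 0.187
gripper_force: 34.9
```

Gripped at 18 mm and carrying about 7.5 N. I'll lift the remaining 60 mm.

```bash
python3 -m jog '[{"claw":-1,"delta_pos":[0,0,-8],"roll":0},{"claw":-1,"delta_pos":[0,0,-18],"roll":0},{"claw":-1,"delta_pos":[0,0,-28],"roll":0},{"claw":-1,"delta_pos":[0,0,-38],"roll":0},{"claw":-1,"delta_pos":[0,0,-48],"roll":0},{"claw":-1,"delta_pos":[0,0,-56],"roll":0},{"claw":-1,"delta_pos":[0,0,-60],"roll":0},{"claw":-1,"delta_pos":[0,0,-60],"roll":0}]'
python3 -m jog '[{"claw":-1,"delta_pos":[0,0,0],"roll":0},{"claw":-1,"delta_pos":[0,0,0],"roll":0},{"claw":-1,"delta_pos":[0,0,0],"roll":0},{"claw":-1,"delta_pos":[0,0,0],"roll":0},{"claw":-1,"delta_pos":[0,0,0],"roll":0},{"claw":-1,"delta_pos":[0,0,0],"roll":0}]'
python3 - <<'E'
from h import *
from plant import get_image
d=get_image("side");cv2.imwrite("pics/s4.png",cv2.resize(d["img"][60:240,160:340,::-1],(600,600)))
E
```

```text
time: 9.72
eef_pos: [0.6147, -0.1286, 0.2998]
eef_rot: [0.027, 1.0, -0.0, 0.0]
ft_force: [0.7, -0.3, -7.1]
grip_width: 0.189
gripper_force: 34.9
time: 10.48
eef_pos: [0.6148, -0.1286, 0.2996]
eef_rot: [0.027, 1.0, -0.0, 0.0]
ft_force: [0.3, -0.5, -7.2]
grip_width: 0.186
gripper_force: 34.9
```

View pics/s4.png

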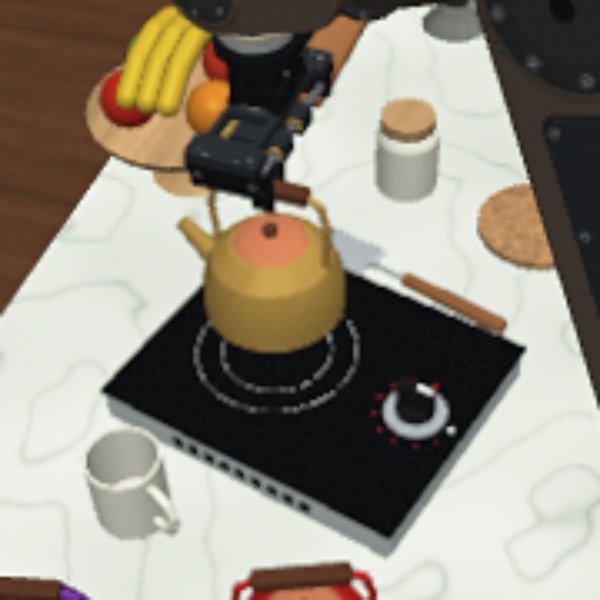

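The side crop shows the kettle held level at (272,285) above its ring, and the knob at (415,405) with its mark towards the dot. Nothing else has moved.

```bash
python3 -c "
from plant import ticket;print(ticket.hand_in())"
```

```text
the job is handed in; nothing more can be done
None
```

I turned the knob to its off stop, lifted the kettle by its handle about 8 cm above its ring and handed the job in with it held level and still; the final picture showed nothing else moved, but no verdict came back.

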